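# Lift the steamed cashews out to drain

## Task

Open the steamer and stand its lid straight up, so that its drips run back into the well, and leave it standing like that. Then lift the wire basket of cashews out and hold it steady and level over the well, its underside about 10 cm above the rim, for at least five seconds, finishing while still holding it there. Do not lose a nut or tip the basket on the way, and leave the bowl, jar and brush alone.

Things in the scene. Friction and masses are not known exactly. Their poses are not given: they have to be found in the camera images.
- steamer: Stainless counter-top steamer fixed to the bench: box 200 mm (x) by 280 mm (y), 125 mm high; brass drain tap 35 mm out at its +y end, knob panel on its -x front. Origin on the bench under the box's centre; x points from front to hinge side, z up. Open-topped well 164 by 244 mm, walls 18 mm; the basket stands in it on rails 40 mm above the bench.
- well_rim (a point): Centre of the well's mouth, at rim height (125 mm above the bench). Axes as the steamer's.
- lid (a joint): Angle of the steel lid in rad: 0 shut flat, 1.57 standing straight up, stop at 1.95; may start slightly ajar. Plate 212 mm from hinge to front edge, 284 mm wide, 12 mm thick, 0.45 kg, on a stiff friction hinge along the steamer's back (+x) edge: it stays at any angle it is left at and takes about 6 N at the handle to raise.
- lid_hinge (a point): Middle of the hinge line, 106 mm behind the steamer's centre, 126 mm above the bench (level with the lid's underside). It turns with the lid: y along the hinge line, -x from the hinge to the lid's front edge, z out of the lid's upper face; lid shut, these are the steamer's axes.
- lid_handle (a point): Middle of the lid's handle: black round bar 10 mm thick, 110 mm long, parallel to the hinge, on posts 50 mm to either side. Bar centre is 190 mm from the hinge line towards the front edge, 33 mm off the upper face (45 mm from the underside's plane). Axes as lid_hinge. Lid upright, the bar is on its far side, 22 mm below the top edge. It can turn between lightly closed fingers.
- basket: Loose wire basket, 145 mm (x) by 215 mm (y), walls 45 mm high, floor 4 mm thick, 0.25 to 0.5 kg, standing in the well with up to 9 mm play each way, its axes within a few degrees of the steamer's. Origin under the centre of its underside, z up.
- basket_grip (a point): Centre of the basket's handle grip: black bar 14 mm wide (basket x), 90 mm long (basket y), 12 mm high, on top of a fixed wire arch along the basket's y, 68 mm above the basket's underside (17 mm below the well's rim when seated), right over the basket's centre.
- nut0: One of the eight whole cashews lying loose in the basket, kidney-shaped, about 40 by 26 mm, 19 mm thick, 10 g; origin under its middle as it lay at first.
- nut1: One of the eight whole cashews lying loose in the basket, kidney-shaped, about 40 by 26 mm, 19 mm thick, 10 g; origin under its middle as it lay at first.
- nut2: One of the eight whole cashews lying loose in the basket, kidney-shaped, about 40 by 26 mm, 19 mm thick, 10 g; origin under its middle as it lay at first.
- nut3: One of the eight whole cashews lying loose in the basket, kidney-shaped, about 40 by 26 mm, 19 mm thick, 10 g; origin under its middle as it lay at first.
- nut4: One of the eight whole cashews lying loose in the basket, kidney-shaped, about 40 by 26 mm, 19 mm thick, 10 g; origin under its middle as it lay at first.
- nut5: One of the eight whole cashews lying loose in the basket, kidney-shaped, about 40 by 26 mm, 19 mm thick, 10 g; origin under its middle as it lay at first.
- nut6: One of the eight whole cashews lying loose in the basket, kidney-shaped, about 40 by 26 mm, 19 mm thick, 10 g; origin under its middle as it lay at first.
- nut7: One of the eight whole cashews lying loose in the basket, kidney-shaped, about 40 by 26 mm, 19 mm thick, 10 g; origin under its middle as it lay at first.
- bowl: Bystander: round stainless bowl, 120 mm across, 50 mm high; origin under its centre.
- jar: Bystander: glass jar with a steel lid, 64 mm across, 100 mm high; origin under its centre.
- brush: Bystander: bench brush lying flat, 170 mm long along its own x axis; origin under its middle.

How it is judged:
By the outcome, as a careful person would: the job done as asked, in the order asked, and still so for the second after the job is handed in, while the arm keeps its last pose, push and grip.
It also fails if it takes over 72 s, if anything falls off the work surface, if the arm or the gripper's body presses on something with over 40 N, if the wrist force passes 120 N, or if a joint passes its speed limit or range.

## Robot

A 7-joint arm with a two-finger parallel gripper is mounted at the origin on the work surface. World frame = base frame: x ahead of the robot, y to its left, z up, the work surface at z = 0. Lengths are in m, angles in rad, forces in N, time in s.
With the tool pointing down it reaches from about 0.35 to 0.9 m from the base axis. Payload 8.1 kg.
Tool frame: the origin (TCP) lies midway between the tips of the shut fingers; the grasp point (between the pads) lies 19 mm behind it; z points along the fingers, y is the line along which they close (so a half turn about z gives the same grasp; the last joint's range is limited). The gripper opens to 92 mm and grips with 3 to 60 N. Pads are 19 mm wide; open, the fingers measure 130 mm over their backs; the gripper's body (75 mm by 190 mm) begins 47 mm behind the grasp point.
Start: joints at [1.236, 0.434, 0.025, 1.573, -0.012, 1.134, -0.075], TCP at [0.144, -0.608, 0.227] pointing down, gripper open.
Joint ranges: [-2.62, 2.62], [-0.44, 2.09], [-1.27, 1.32], [0.08, 2.57], [-1.32, 4.46], [0.12, 2], [-2.74, 2.74]. Speed limits (rad/s): [2.22, 2.22, 3.01, 3.01, 3.14, 3.14, 3.14].

## Interface

Orientations are given as a rotation vector (axis times angle).
In Python, from cell import observe, cams, job gives the robot as it stands. The module is installed in compiled form; this text tells all that it offers.
- The arm moves only by the tool step_arm, never from a script. Its argument "steps" is a list of rows, each a list of 6 numbers: the shift along the world's x, y, z in mm, then the turn, a rotation vector about the world's x, y, z in rad. In form: [[dx, dy, dz, rx, ry, rz], ...]. A call has 1 to 20 rows; each row shifts and turns the commanded pose from where the row before left it; what a row does not reach is not made up. A row lasts 1/12 s, in which the tool goes at most 41.7 mm and 7.16 degrees, less where a joint would pass 70% of its speed; a pose out of reach is approached as far as the arm can. A call with a gripper value outside its range is refused whole. "gripper" is the opening, from 0 (shut) to 1 (fully open), set as the call begins (left out, the last holds). The fingers move at their own pace and stop on an object; "force" is the grip in N (left out, the last holds). Time passes only in rows, so rows that do not move let the fingers close. It gives the time, the measured TCP pose, the force, the opening and the grip force at its end, in the units of the state.
- observe(): the state, without advancing time (a new reading comes with each control period).
- cams.get_image(name): name is "scene" or "side" or "wrist"; returns the picture (384x512x3 uint8, red, green, blue); there is no depth.
- cams.get_calibration(name): a dict with "fov_y" (degrees; the focal length in pixels is half the picture's height over the tangent of half this angle, whatever the lens; pixels are square), "cx", "cy" (the principal point, pixels), "world_to_cam" (4x4, takes a point from world to camera coordinates). Camera axes: x right, y up, looking along -z (the intrinsics and any distortion apply to the point x, -y, -z); pixel columns grow to the right and rows downward; lengths in m; the calibration is good to about 2 mm. The wrist camera is an equidistant fisheye: a pixel r from the principal point sees the ray r / f radians off the axis. A picture is of the moment at which its call begins: read the wrist's pose just before it. get_calibration takes no time and is no camera call; for the wrist camera it gives the pose at the moment of the call.
- job.sign_off(): hands the job in; it is judged then, once.
The state is a dict: "clock": time; "joints": joint angles; "dq": joint speeds; "joint_efforts": joint torques, N m; "position": TCP position; "ee_rot": TCP orientation; "force": force on the tool from outside, world axes, zero at the start; "ft_torque": the same for the moment, N m; "width": opening from 0.0 (shut) to 1.0 (fully open); "gripper_force": force on a finger pad.
Only numpy, scipy, OpenCV 4.12 (cv2) and the standard library are available. Lean on these libraries where they do the work, as an engineer would, in place of code of your own. Each camera call takes 0.05 s, during which the arm holds its last target. There are 200 camera calls.

## Working session

There is one attempt and no reset: what is moved stays moved. The work goes in short steps, Python scripts to look and compute and a tool call to move; the robot and the scene stay as the last step left them, time stands still between calls to the robot, and variables do not carry over. Pictures are saved under pics/ and viewed, at most 11 in all, crops included, and the job is handed in when it is done.

Besides the shell and the picture viewer there is one more tool, called after "Emit:" as name([rows], argument=value, ...), one row to a line, values as JSON. step_arm: Moves the arm, as the interface text tells. Its arguments: {"type":"object","properties":{"steps":{"type":"array","items":{"type":"array","items":{"type":"number"}}},"gripper":{"type":"number"},"force":{"type":"number"}},"required":["steps"]}

```bash
mkdir -p pics; cat > h.py <<'E'
import numpy as np, cv2
from cell import observe, cams, job
from scipy.spatial.transform import Rotation as R
def cal(n):
    c=cams.get_calibration(n); W=np.array(c["world_to_cam"]); return W,192/np.tan(np.radians(c["fov_y"])/2),c["cx"],c["cy"]
def ray(n,u,v,c=None):
    W,f,cx,cy=c or cal(n); a=np.array([u-cx,v-cy])/f
    if n=="wrist":
        r=np.linalg.norm(a); d=np.array([*(a/max(r,1e-9)*np.sin(r)),np.cos(r)])
    else: d=np.array([a[0],a[1],1.])
    d=d*[1,-1,-1]; d/=np.linalg.norm(d)
    return -W[:3,:3].T@W[:3,3], W[:3,:3].T@d
def plane(n,u,v,z,c=None):
    o,d=ray(n,u,v,c); return o+d*(z-o[2])/d[2]
def tri(rays):
    A=sum(np.eye(3)-np.outer(d,d) for o,d in rays); b=sum((np.eye(3)-np.outer(d,d))@o for o,d in rays)
    p=np.linalg.solve(A,b); return p,[np.linalg.norm(np.cross(p-o,d)) for o,d in rays]
def proj(n,p,c=None):
    W,f,cx,cy=c or cal(n); q=(W@np.append(p,1))[:3]*[1,-1,-1]
    if n=="wrist":
        r=np.hypot(q[0],q[1]); t=np.arctan2(r,q[2]); return np.array([cx+f*t*q[0]/r,cy+f*t*q[1]/r])
    return np.array([cx+f*q[0]/q[2],cy+f*q[1]/q[2]])
def save(n,name):
    im=cams.get_image(n)[:,:,::-1].copy(); cv2.imwrite(f"pics/{name}.png",im); return im
E
python3 - <<'E'
from h import *
s=observe(); print({k:np.round(v,3) for k,v in s.items()})
a=save("scene","s0");b=save("side","d0"); c=save("wrist","w0")
for n in("scene","side"):
    W,f,cx,cy=cal(n); print(n,f,cx,cy,-W[:3,:3].T@W[:3,3],-W[2,:3])
cv2.imwrite("pics/a0.png",cv2.resize(np.vstack([np.hstack([a,b]),np.hstack([c,c*0])]),(800,600)))
E
```

```text
{'clock': np.float64(0.0), 'joints': array([ 1.236,  0.435,  0.025,  1.574, -0.012,  1.134, -0.075]), 'dq': array([-0.   ,  0.001, -0.001, -0.   ,  0.001,  0.001,  0.001]), 'joint_efforts': array([ 1.0000e-03, -6.6786e+01,  9.8500e-01, -3.1446e+01, -6.1000e-02,
        4.3000e-02,  0.0000e+00]), 'position': array([ 0.143, -0.608,  0.226]), 'ee_rot': array([-3.119, -0.363,  0.   ]), 'force': array([-0.574,  0.456, -0.159]), 'ft_torque': array([-0.006, -0.003, -0.024]), 'gripper_force': np.float64(0.0), 'width': np.float64(0.997)}
scene 435.63768981276803 258.03895985804706 186.51193441091786 [ 1.56038787 -0.04276918  0.95317513] [-0.75506803  0.13908002 -0.64072538]
side 373.5549834485324 259.89930250643073 189.4489572910102 [ 0.33253771 -0.4714528   1.08848862] [ 0.21854335  0.51369756 -0.82967079]
```

View pics/a0.png

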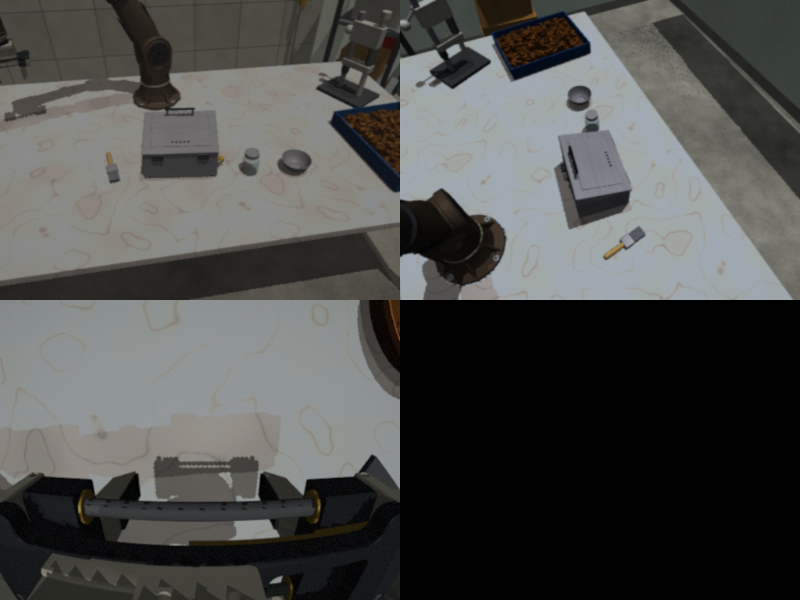

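The scene view shows the steamer at about (180,145) with its black handle on the robot side. The side view shows it at (593,170) with the brush at (625,240), the jar at (592,120) and the bowl at (579,97). I'll enlarge the steamer in both.

```bash
python3 - <<'E'
import cv2,numpy as np
a=cv2.imread("pics/s0.png")[120:240,165:325];b=cv2.imread("pics/d0.png")[150:275,190:310]
a=cv2.resize(a,None,fx=2.5,fy=2.5,interpolation=2);b=cv2.resize(b,None,fx=3.33,fy=3.33,interpolation=2)
o=np.zeros((420,800,3),np.uint8);o[:a.shape[0],:400]=a;o[:b.shape[0],400:400+b.shape[1]]=b[:, :400]
cv2.imwrite("pics/a1.png",cv2.convertScaleAbs(o,alpha=1.7))
E
```

```text
(no output)
```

View pics/a1.png

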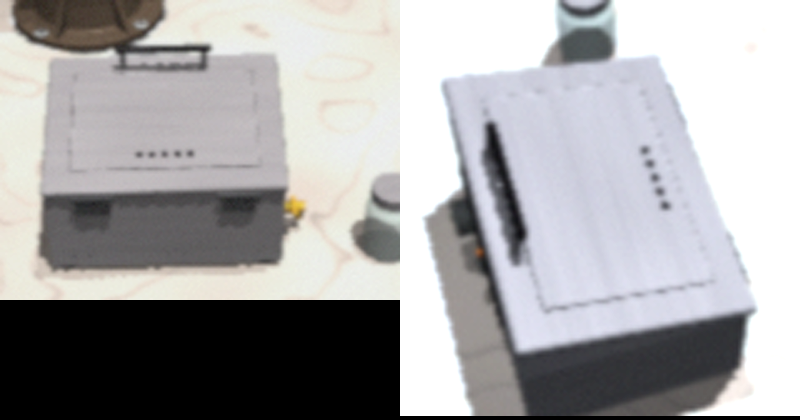

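```bash
python3 - <<'E'
from h import *
S=lambda x,y:(x/2.5+165,y/2.5+120); D=lambda x,y:((x-400)/3.33+190,y/3.33+150)
P={}
for k,s,d in [("h-y",S(116,48),D(521,239)),("h+y",S(210,47),D(491,126)),("F-",S(50,57),D(518,350)),("F+",S(275,55),D(444,82)),("B+",S(287,190),D(655,57)),("B-",S(43,193),D(752,310))]:
    p,e=tri([ray("scene",*s),ray("side",*d)]); P[k]=p; print(k,np.round(p,4),np.round(e,4))
for a,b in (("h-y","h+y"),("F-","F+"),("B-","B+")):
    d=P[b]-P[a]; print(a,np.linalg.norm(d), np.degrees(np.arctan2(-d[0],d[1])))
for a,b in (("F-","B-"),("F+","B+")):
    d=P[b]-P[a]; print(a,np.linalg.norm(d), np.degrees(np.arctan2(d[1],d[0])))
print(np.mean([P["h-y"],P["h+y"]],0),np.mean([P[k] for k in ("F-","F+","B-","B+")],0))
W=cal("wrist");o=observe();print(-W[0][:3,:3].T@W[0][:3,3]-o["position"],-W[0][2,:3],R.from_rotvec(o["ee_rot"]).as_matrix(),W[1:])
E
```

```text
h-y [0.4395 0.0157 0.209 ] [0.001 0.001]
h+y [0.4556 0.1293 0.2093] [0.0012 0.0012]
F- [ 0.4053 -0.0637  0.1825] [0.001 0.001]
F+ [0.438  0.2152 0.1765] [0.0015 0.0015]
B+ [0.6402 0.1918 0.129 ] [0.0011 0.0011]
B- [ 0.6032 -0.0861  0.1299] [0.0001 0.0001]
h-y 0.11477349686614449 -8.083562853992591
F- 0.2808924804886573 -6.683398383900295
B- 0.2803460638528507 -7.584423553317435
F- 0.20593184243415874 -6.455577807561222
F+ 0.20899716140845218 -6.606841487459586
[0.44757413 0.07247681 0.20914172] [0.52164586 0.06430103 0.15449166]
[0.07472451 0.0173192  0.15718186] [-0.27700721 -0.06450336 -0.95870033] [[ 9.73279158e-01  2.29624758e-01 -3.88985928e-04]
 [ 2.29625057e-01 -9.73278506e-01  1.13283867e-03]
 [-1.18463837e-04 -1.19188918e-03 -9.99999283e-01]] (np.float64(297.3186396354542), 254.76370644270833, 187.9241860721895)
```

Emit:
step_arm([
  [17,19,7,0,0,0.076],
  [17,19,7,0,0,0.076],
  [17,19,7,0,0,0.076],
  [17,19,7,0,0,0.076],
  [17,19,7,0,0,0.076],
  [17,19,7,0,0,0.076],
  [17,19,7,0,0,0.076],
  [17,19,7,0,0,0.076],
  [17,19,7,0,0,0.076],
  [17,19,7,0,0,0.076],
  [17,19,7,0,0,0.076],
  [17,19,7,0,0,0.076],
  [17,19,7,0,0,0.076],
  [17,19,7,0,0,0.076],
  [17,19,7,0,0,0.076],
  [17,19,7,0,0,0.076],
], gripper=0.45)

```text
clock: 1.48
position: [0.4161, -0.3032, 0.339]
ee_rot: [-2.35, -2.085, 0.0]
force: [0.7, -0.8, -0.2]
width: 0.451
gripper_force: 0.0
```

Emit:
step_arm([
  [1.5,18,0,0,0,0],
  [1.5,18,0,0,0,0],
  [1.5,18,0,0,0,0],
  [1.5,18,0,0,0,0],
  [1.5,18,0,0,0,0],
  [1.5,18,0,0,0,0],
  [1.5,18,0,0,0,0],
  [1.5,18,0,0,0,0],
  [1.5,18,0,0,0,0],
  [1.5,18,0,0,0,0],
  [1.5,18,0,0,0,0],
  [1.5,18,0,0,0,0],
  [1.5,18,0,0,0,0],
  [1.5,18,0,0,0,0],
  [1.5,18,0,0,0,0],
  [1.5,18,0,0,0,0],
  [0,0,0,0,0,0],
  [0,0,0,0,0,0],
])

```text
clock: 2.98
position: [0.4394, -0.0156, 0.3387]
ee_rot: [2.352, 2.083, -0.0]
force: [0.3, -0.8, -0.5]
width: 0.451
gripper_force: 0.0
```

```bash
python3 - <<'E'
from h import *
o=observe();c=cal("wrist");a=save("wrist","w1")
print(o["clock"],o["position"],o["joints"],R.from_rotvec(o["ee_rot"]).as_matrix().round(4),o["force"])
for p in ([.4395,.0157,.209],[.4556,.1293,.209]): print(proj("wrist",p,c))
cv2.imwrite("pics/a2.png",cv2.convertScaleAbs(a,alpha=1.7))
E
```

```text
2.9833 [ 0.43942485 -0.01561673  0.33867456] [ 0.4900587   0.0963099  -0.61919798  1.7700776   0.05815896  1.29358359
 -0.26383486] [[ 1.207e-01  9.927e-01 -1.000e-04]
 [ 9.927e-01 -1.207e-01 -1.000e-04]
 [-1.000e-04 -1.000e-04 -1.000e+00]] [ 0.32926582 -0.77003366 -0.47339466]
[251.1085584  149.00973757]
[253.45323259  31.83749178]
```

View pics/a2.png

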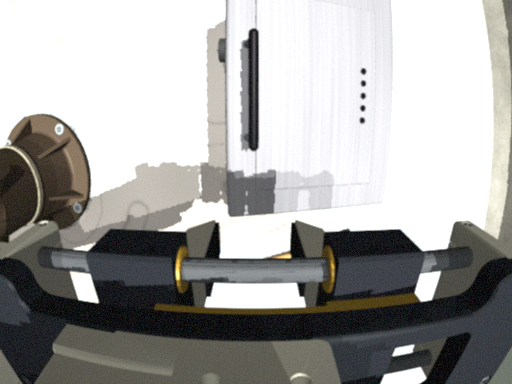

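The wrist picture shows the black handle bar running straight from (254,31) to (254,149), within 3 px of my triangulated ends and parallel to the tool's x axis. I'll go over it and down.

Emit:
step_arm([
  [1,9,0,0,0,0],
  [1,9,0,0,0,0],
  [1,9,0,0,0,0],
  [1,9,0,0,0,0],
  [1,9,0,0,0,0],
  [1,9,0,0,0,0],
  [1,9,0,0,0,0],
  [1,9,0,0,0,0],
  [1,9,0,0,0,0],
  [0,7,0,0,0,0],
  [0,0,-12,0,0,0],
  [0,0,-12,0,0,0],
  [0,0,-12,0,0,0],
  [0,0,-12,0,0,0],
  [0,0,-12,0,0,0],
  [0,0,-12,0,0,0],
  [0,0,0,0,0,0],
  [0,0,0,0,0,0],
])

```text
clock: 4.53
position: [0.4483, 0.0719, 0.2666]
ee_rot: [-2.353, -2.08, 0.001]
force: [0.9, -0.2, 0.7]
width: 0.449
gripper_force: 0.0
```

```bash
python3 - <<'E'
from h import *
o=observe();c=cal("wrist");a=save("wrist","w2")
print(o["clock"],o["position"],o["joints"])
b=save("side","d2")[150:275,190:310]
o2=np.hstack([cv2.resize(a,(400,300)),cv2.resize(b,(400,300))])
cv2.imwrite("pics/a3.png",cv2.convertScaleAbs(o2,alpha=1.7))
E
```

```text
4.5333 [0.44828671 0.07189452 0.26660181] [ 0.32901339  0.19011931 -0.69559916  1.86360956  0.13350247  1.13577433
 -0.53715821]
```

View pics/a3.png

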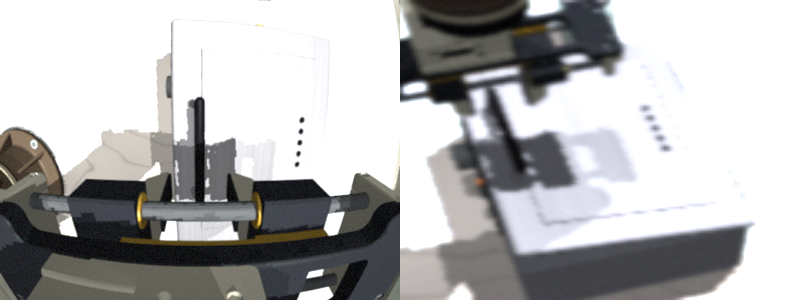

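The bar runs between the fingers, centred at about (199,180) in the left half. I'll descend and close.

Emit:
step_arm([
  [0,0,-10,0,0,0],
  [0,0,-10,0,0,0],
  [0,0,-10,0,0,0],
  [0,0,-10,0,0,0],
  [0,0,-10,0,0,0],
  [0,0,-10,0,0,0],
  [0,0,-9,0,0,0],
  [0,0,0,0,0,0],
  [0,0,0,0,0,0],
])

```text
clock: 5.38
position: [0.4482, 0.0717, 0.1972]
ee_rot: [-2.353, -2.08, 0.001]
force: [-0.1, -0.1, 0.2]
width: 0.452
gripper_force: 0.0
```

Emit:
step_arm([
  [0,0,0,0,0,0],
  [0,0,0,0,0,0],
  [0,0,0,0,0,0],
  [0,0,0,0,0,0],
  [0,0,0,0,0,0],
  [0,0,0,0,0,0],
  [0,0,0,0,0,0],
  [0,0,0,0,0,0],
], gripper=0, force=14)

```text
clock: 6.05
position: [0.4485, 0.0717, 0.1978]
ee_rot: [2.354, 2.081, -0.0]
force: [-1.2, -0.2, 1.5]
width: 0.102
gripper_force: 14.0
```

```bash
python3 - <<'E'
# bar arc about the hinge: bar now ~ TCP xy, z=.209
import numpy as np
z0=.126; Rr=np.hypot(.19,.045); phi=np.arctan2(.045,.19)
u=np.array([np.cos(np.radians(-7)),np.sin(np.radians(-7))])
a0=np.arcsin((.209-z0)/Rr)-phi; print("a0",a0)
A=np.linspace(a0,np.pi/2,41); X=-Rr*np.cos(A+phi); Z=Rr*np.sin(A+phi)
print("hinge",np.array([.4483,.0719])-X[0]*u)
d=np.c_[np.diff(X)[:,None]*u,np.diff(Z)]*1000
print(np.round(d,1).tolist()); print(d.sum(0))
E
```

```text
a0 0.20649602173875484
hinge [0.62371972 0.05036117]
[[2.9, -0.4, 6.0], [3.1, -0.4, 5.9], [3.3, -0.4, 5.8], [3.5, -0.4, 5.6], [3.7, -0.5, 5.5], [3.9, -0.5, 5.4], [4.1, -0.5, 5.3], [4.2, -0.5, 5.1], [4.4, -0.5, 5.0], [4.6, -0.6, 4.8], [4.7, -0.6, 4.7], [4.9, -0.6, 4.5], [5.0, -0.6, 4.3], [5.2, -0.6, 4.1], [5.3, -0.7, 4.0], [5.4, -0.7, 3.8], [5.6, -0.7, 3.6], [5.7, -0.7, 3.4], [5.8, -0.7, 3.2], [5.9, -0.7, 3.0], [6.0, -0.7, 2.8], [6.1, -0.7, 2.6], [6.2, -0.8, 2.4], [6.3, -0.8, 2.2], [6.3, -0.8, 1.9], [6.4, -0.8, 1.7], [6.4, -0.8, 1.5], [6.5, -0.8, 1.3], [6.5, -0.8, 1.1], [6.6, -0.8, 0.8], [6.6, -0.8, 0.6], [6.6, -0.8, 0.4], [6.6, -0.8, 0.2], [6.6, -0.8, -0.1], [6.6, -0.8, -0.3], [6.6, -0.8, -0.5], [6.6, -0.8, -0.8], [6.5, -0.8, -1.0], [6.5, -0.8, -1.2], [6.5, -0.8, -1.4]]
[220.08429822 -27.02295392 107.        ]
```

Emit:
step_arm([
  [2.9,-0.4,6.0,0,0,0],
  [3.1,-0.4,5.9,0,0,0],
  [3.3,-0.4,5.8,0,0,0],
  [3.5,-0.4,5.6,0,0,0],
  [3.7,-0.5,5.5,0,0,0],
  [3.9,-0.5,5.4,0,0,0],
])

```text
clock: 6.55
position: [0.469, 0.0691, 0.2324]
ee_rot: [-2.353, -2.08, 0.001]
force: [-0.0, 2.0, -7.8]
width: 0.1
gripper_force: 14.0
```

Emit:
step_arm([
  [4.1,-0.5,5.3,0,0,0],
  [4.2,-0.5,5.1,0,0,0],
  [4.4,-0.5,5.0,0,0,0],
  [4.6,-0.6,4.8,0,0,0],
  [4.7,-0.6,4.7,0,0,0],
  [4.9,-0.6,4.5,0,0,0],
  [5.0,-0.6,4.3,0,0,0],
  [5.2,-0.6,4.1,0,0,0],
])

```text
clock: 7.22
position: [0.5055, 0.0647, 0.2703]
ee_rot: [-2.353, -2.08, 0.002]
force: [-7.5, 2.0, 0.6]
width: 0.103
gripper_force: 14.0
```

```bash
python3 - <<'E'
from h import *
o=observe();print(o["joints"],o["force"],o["ft_torque"],o["gripper_force"],o["width"])
p=o["position"]+[0,0,.012]-np.array([.6237,.0504,.126]);u=np.array([np.cos(np.radians(-7)),np.sin(np.radians(-7)),0])
print(np.hypot(p@u,p[2]),np.arctan2(p[2],-p@u)-.2325)
E
```

```text
[ 0.30085562  0.28687282 -0.6696335   1.74172922  0.19073035  1.18084903
 -0.54489737] [-7.49895314  2.03020541  0.63635463] [0.34196348 1.58752927 0.04260319] 14.000766724348068 0.10330848600041323
0.19648247426720766 0.687410569872068
```

Emit:
step_arm([
  [5.3,-0.7,4.0,0,0,0],
  [5.4,-0.7,3.8,0,0,0],
  [5.6,-0.7,3.6,0,0,0],
  [5.7,-0.7,3.4,0,0,0],
  [5.8,-0.7,3.2,0,0,0],
  [5.9,-0.7,3.0,0,0,0],
  [6.0,-0.7,2.8,0,0,0],
  [6.1,-0.7,2.6,0,0,0],
])

```text
clock: 7.88
position: [0.5516, 0.0591, 0.2978]
ee_rot: [2.354, 2.081, -0.001]
force: [-8.3, 0.6, 7.9]
width: 0.104
gripper_force: 14.0
```

Emit:
step_arm([
  [6.2,-0.8,2.4,0,0,0],
  [6.3,-0.8,2.2,0,0,0],
  [6.3,-0.8,1.9,0,0,0],
  [6.4,-0.8,1.7,0,0,0],
  [6.4,-0.8,1.5,0,0,0],
  [6.5,-0.8,1.3,0,0,0],
  [6.5,-0.8,1.1,0,0,0],
  [6.6,-0.8,0.8,0,0,0],
])

```text
clock: 8.55
position: [0.6037, 0.0526, 0.3108]
ee_rot: [2.353, 2.08, 0.001]
force: [-4.2, 1.5, 2.7]
width: 0.103
gripper_force: 14.0
```

```bash
python3 - <<'E'
from h import *
o=observe();print(o["position"],o["joints"],o["force"],o["width"])
p=o["position"]+[0,0,.012]-np.array([.6237,.0504,.126]);u=np.array([np.cos(np.radians(-7)),np.sin(np.radians(-7)),0])
print(np.hypot(p@u,p[2]),np.arctan2(p[2],-p@u)-.2325)
a=save("scene","s3")[100:240,145:345];b=save("side","d3")[120:275,180:360]
cv2.imwrite("pics/a4.png",cv2.convertScaleAbs(np.hstack([cv2.resize(a,(400,280)),cv2.resize(b,(400,280))]),alpha=1.7))
E
```

```text
[0.60368631 0.05256284 0.31077261] [ 0.24946875  0.42281908 -0.6293175   1.45386985  0.25104104  1.34465579
 -0.51708118] [-4.19457254  1.46776621  2.65108788] 0.10305105864112216
0.1977993977282805 1.236359742685048
```

View pics/a4.png

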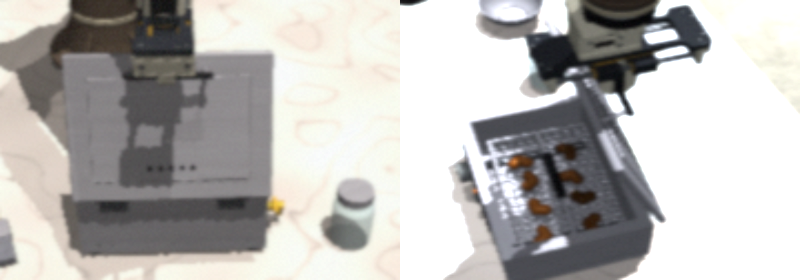

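Scene shows the lid up at about 70° with the handle still gripped at (170,75). The side view shows the basket open to sight, with the grip bar at (553,175) and eight nuts.

Emit:
step_arm([
  [6.6,-0.8,0.6,0,0,0],
  [6.6,-0.8,0.4,0,0,0],
  [6.6,-0.8,0.2,0,0,0],
  [6.6,-0.8,-0.1,0,0,0],
  [6.6,-0.8,-0.3,0,0,0],
  [6.6,-0.8,-0.5,0,0,0],
  [6.6,-0.8,-0.8,0,0,0],
  [6.5,-0.8,-1.0,0,0,0],
  [6.5,-0.8,-1.2,0,0,0],
  [6.5,-0.8,-1.4,0,0,0],
  [0,0,0,0,0,0],
  [0,0,0,0,0,0],
])

```text
clock: 9.65
position: [0.6702, 0.0443, 0.3044]
ee_rot: [2.354, 2.079, 0.002]
force: [3.5, 0.5, -0.6]
width: 0.102
gripper_force: 14.0
```

```bash
python3 - <<'E'
from h import *
o=observe();print(o["position"],o["joints"],o["force"],o["width"])
p=o["position"]+[0,0,.012]-np.array([.6237,.0504,.126]);u=np.array([np.cos(np.radians(-7)),np.sin(np.radians(-7)),0])
print(np.hypot(p@u,p[2]),np.arctan2(p[2],-p@u)-.2325)
a=save("scene","s4")[80:230,165:325];b=save("side","d4")[130:275,190:345]
cv2.imwrite("pics/a5.png",cv2.convertScaleAbs(np.hstack([cv2.resize(a,(400,375)),cv2.resize(b,(400,375))]),alpha=1.7))
E
```

```text
[0.67019727 0.04430859 0.30438637] [ 0.20673058  0.53725968 -0.59760316  1.2888391   0.29684465  1.40097489
 -0.49714197] [ 3.51091781  0.46680281 -0.6479494 ] 0.10238988350524734
0.1960763285420086 1.5797939698462526
```

View pics/a5.png

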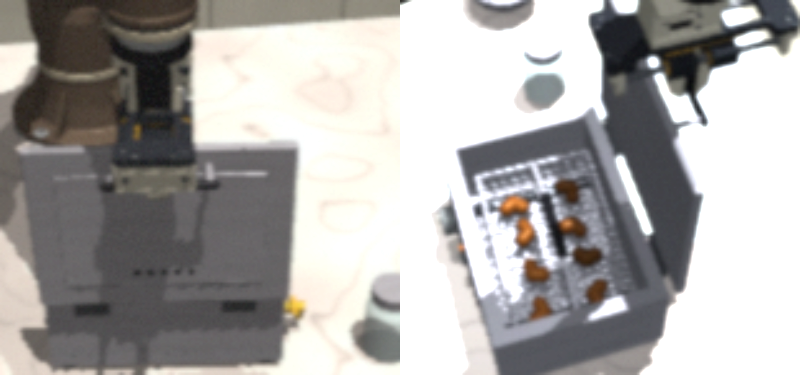

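The lid is about upright: in the scene view its top corners are at (22,148) and (298,143). The basket and nuts are clearly visible in the side view. I'll release gently, rise and measure the lid.

Emit:
step_arm([
  [0,0,0,0,0,0],
  [0,0,0,0,0,0],
  [0,0,0,0,0,0],
  [0,0,0,0,0,0],
], gripper=0.19)

```text
clock: 10.08
position: [0.6684, 0.0445, 0.3049]
ee_rot: [-2.354, -2.081, 0.001]
force: [-0.6, -0.2, -0.8]
width: 0.19
gripper_force: 0.0
```

Emit:
step_arm([
  [0,0,6,0,0,0],
  [0,0,8,0,0,0],
  [0,0,10,0,0,0],
  [0,0,10,0,0,0],
  [0,0,12,0,0,0],
  [0,0,14,0,0,0],
  [0,0,14,0,0,0],
  [-12,8,16,0,0,0],
  [-14,8,6,0,0,0],
  [-14,8,0,0,0,0],
  [-14,8,0,0,0,0],
  [-14,0,0,0,0,0],
  [-14,0,0,0,0,0],
  [-14,0,0,0,0,0],
  [-14,0,0,0,0,0],
  [-14,0,0,0,0,0],
  [-14,0,0,0,0,0],
  [-14,0,0,0,0,0],
  [0,0,0,0,0,0],
])

```text
clock: 11.67
position: [0.5142, 0.078, 0.4029]
ee_rot: [2.351, 2.082, 0.001]
force: [0.2, 1.5, 0.6]
width: 0.19
gripper_force: 0.0
```

```bash
python3 - <<'E'
from h import *
o=observe();print(o["position"],o["joints"],o["force"],o["width"])
a=save("scene","s5")[90:240,165:325];b=save("side","d5")[120:270,190:340]
cv2.imwrite("pics/a6.png",np.hstack([cv2.resize(a,(400,375)),cv2.resize(b,(400,400))[:375]]))
E
```

```text
[0.51415121 0.0780352  0.40285274] [ 0.27123934  0.23238602 -0.66478645  1.47910905  0.1443596   1.47795352
 -0.51475623] [0.22646223 1.54874932 0.55607872] 0.1902512800604077
```

View pics/a6.png

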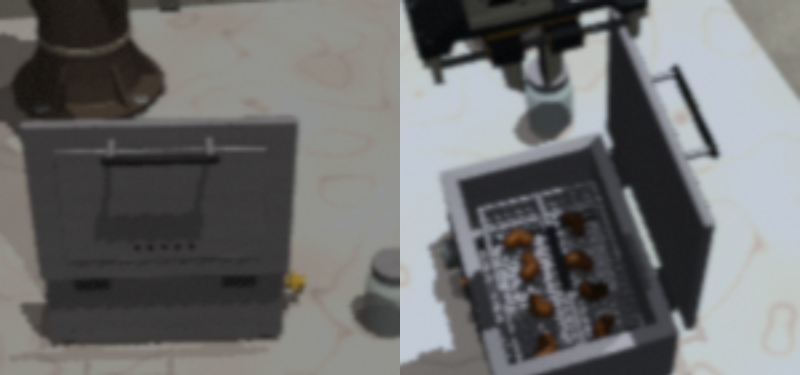

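```bash
python3 - <<'E'
from h import *
S=lambda x,y:(x/2.5+165,y/2.5+90); D=lambda x,y:((x-400)/2.6667+190,y/2.6667+120)
u=np.array([np.cos(np.radians(-7)),np.sin(np.radians(-7)),0]);h=np.array([.6237,.0504,.126]);v=np.array([-u[1],u[0],0])
for k,s,d in [("h-",S(103,161),D(716,156)),("h+",S(217,158),D(677,68)),("top-out",S(24,125),D(714,224)),("top-in",S(24,119),D(708,228))]:
    p,e=tri([ray("scene",*s),ray("side",*d)]); q=p-h
    print(k,p.round(4),np.round(e,4),"along u,v,z",(q@u).round(4),(q@v).round(4),q[2].round(4),"ang",np.arctan2(q[2],-q@u))
p=h+.190*np.array([0,0,1])+.045*u
for s in(-.055,.055):
  print("pred bar end", proj("scene",p+s*v),proj("side",p+s*v))
print(S(103,161),S(217,158),D(716,156),D(677,68))
c=cal("wrist");a=save("wrist","w6")
cv2.imwrite("pics/a7.png",cv2.convertScaleAbs(a,alpha=1.5))
E
```

```text
h- [ 0.663  -0.0113  0.3136] [0.0005 0.0005] along u,v,z 0.0465 -0.0565 0.1876 ang 1.8138767402762082
h+ [0.6781 0.1017 0.3152] [0.001 0.001] along u,v,z 0.0478 0.0575 0.1892 ang 1.8181805604599484
top-out [ 0.6176 -0.0871  0.3339] [0.0016 0.0016] along u,v,z 0.0107 -0.1372 0.2079 ang 1.6220298011588352
top-in [ 0.61   -0.0879  0.3354] [0.003 0.003] along u,v,z 0.0033 -0.139 0.2094 ang 1.5863593136322283
pred bar end [206.56742333 153.38469133] [307.69034105 177.48759198]
pred bar end [250.44963551 152.54951589] [293.04922437 145.92840902]
(206.2, 154.4) (251.8, 153.2) (308.4985187685154, 178.4992687591405) (293.8737015787303, 145.49968125398433)
```

View pics/a7.png

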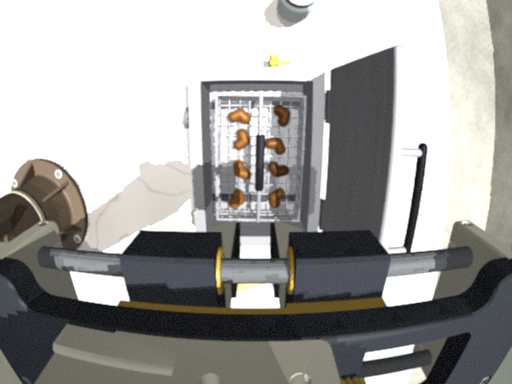

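The wrist view shows the open well, with the basket's black grip from (260,136) to (259,190), all eight nuts in the basket, and the lid upright on the right. I'll refine the grip's ends by colour mask and triangulate them with the side view.

```bash
python3 - <<'E'
from h import *
c=cal("wrist"); w=cv2.imread("pics/w6.png"); d=cv2.imread("pics/d5.png")
def mask(im,x0,y0,x1,y1,t):
    m=np.zeros(im.shape[:2],np.uint8); m[y0:y1,x0:x1]=(im.max(2)[y0:y1,x0:x1]<t)*255
    n,l,s,_=cv2.connectedComponentsWithStats(m); i=1+s[1:,4].argmax()
    r=cv2.minAreaRect(np.argwhere(l==i)[:,::-1].astype(np.float32)); print(s[i],r)
    b=cv2.boxPoints(r); b=b[b[:,1].argsort()]; return b[:2].mean(0),b[2:].mean(0)
for t in(25,35): W=mask(w,245,125,275,200,t); D=mask(d,240,198,258,234,t); print(t,W,D)
P=[tri([ray("wrist",*W[i],c),ray("side",*D[i])]) for i in(0,1)]; print(P)
Q=[plane("wrist",*W[i],.110,c) for i in (0,1)]; print(Q,np.linalg.norm(Q[0]-Q[1]),np.mean(Q,0),np.degrees(np.arctan2(*((Q[0]-Q[1])[:2]))))
u=np.array([np.cos(np.radians(-7)),np.sin(np.radians(-7)),0]);wc=np.array([.6237,.0504,.125])-.106*u
print("well centre",wc,"grip rel",(np.mean(Q,0)-wc)@u)
print(observe()["position"])
E
```

```text
[257 171   1   1   1] ((257.0, 171.0), (0.0, 0.0), 0.0)
[245 206   8  22  46] ((249.30001831054688, 216.40000915527344), (21.819713592529297, 2.8460497856140137), 71.56504821777344)
25 (array([257., 171.], dtype=float32), array([257., 171.], dtype=float32)) (array([245.85002, 206.05   ], dtype=float32), array([252.75002, 226.75002], dtype=float32))
[256 159   6  31  65] ((258.5, 174.0), (30.0, 5.0), 90.0)
[245 205  13  24  80] ((251.55001831054688, 215.6500244140625), (23.717082977294922, 8.221921920776367), 71.56504821777344)
35 (array([258.5, 159. ], dtype=float32), array([258.5, 189. ], dtype=float32)) (array([247.80002, 204.40002], dtype=float32), array([255.30002, 226.90002], dtype=float32))
[(array([0.52350968, 0.07399829, 0.15356104]), [np.float64(0.0014678926076612288), np.float64(0.0014678926076611913)]), (array([0.51964977, 0.01776075, 0.11210374]), [np.float64(0.003794563303957693), np.float64(0.003794563303957849)])]
[array([0.52168611, 0.0659544 , 0.11      ]), array([0.51595225, 0.01818814, 0.11      ])] 0.04810917294511144 [0.51881918 0.04207127 0.11      ] 6.845021237421689
well centre [0.51849011 0.06331815 0.125     ] grip rel 0.002915962916923639
[0.51687041 0.07689261 0.40180603]
```

```bash
python3 - <<'E'
from h import *
c=cal("wrist"); w=cv2.imread("pics/w6.png"); d=cv2.imread("pics/d5.png")
def mask(im,x0,y0,x1,y1,t):
    m=np.zeros(im.shape[:2],np.uint8); m[y0:y1,x0:x1]=(im.max(2)[y0:y1,x0:x1]<t)*255
    n,l,s,_=cv2.connectedComponentsWithStats(m); i=1+s[1:,4].argmax()
    r=cv2.minAreaRect(np.argwhere(l==i)[:,::-1].astype(np.float32))
    b=cv2.boxPoints(r); b=b[b[:,1].argsort()]; return b[:2].mean(0),b[2:].mean(0),s[i],r[1]
D=mask(d,240,198,258,234,25)
for t in(40,45,50,60):
  W=mask(w,245,125,275,200,t);Q=[plane("wrist",*W[i],.112,c) for i in (0,1)]
  print(t,W,np.mean(Q,0),np.linalg.norm(Q[0]-Q[1]),np.degrees(np.arctan2(*((Q[0]-Q[1])[:2]))))
  print([tri([ray("wrist",*W[i],c),ray("side",*D[i])]) for i in(0,1)])
E
```

```text
40 (array([259., 140.], dtype=float32), array([259., 189.], dtype=float32), array([256, 140,   7,  50, 142], dtype=int32), (49.0, 6.0)) [0.52137179 0.05702332 0.112     ] 0.07721115810377988 6.837197349964589
[(array([0.52592568, 0.0952735 , 0.1112807 ]), [np.float64(4.3755319909378655e-05), np.float64(4.375531990924342e-05)]), (array([0.51656597, 0.01938104, 0.11405904]), [np.float64(0.0002610918695665642), np.float64(0.000261091869566418)])]
45 (array([259., 136.], dtype=float32), array([259., 189.], dtype=float32), array([256, 136,   7,  54, 205], dtype=int32), (53.0, 6.0)) [0.52173759 0.06005262 0.112     ] 0.08331375530804647 6.840724644042118
[(array([0.52712582, 0.10024606, 0.10291099]), [np.float64(0.00042688810909989166), np.float64(0.00042688810910011956)]), (array([0.51656597, 0.01938104, 0.11405904]), [np.float64(0.0002610918695665642), np.float64(0.000261091869566418)])]
50 (array([259.5, 136. ], dtype=float32), array([259.5, 189. ], dtype=float32), array([256, 136,   8,  54, 251], dtype=int32), (53.0, 7.0)) [0.52250093 0.0599589  0.112     ] 0.0833154650600787 6.818573465682686
[(array([0.52752393, 0.10023988, 0.1027564 ]), [np.float64(4.7360465369256884e-05), np.float64(4.7360465369312924e-05)]), (array([0.51696571, 0.01935349, 0.11394574]), [np.float64(0.0006479863358366204), np.float64(0.000647986335836784)])]
60 (array([261.28043, 135.17265], dtype=float32), array([258.3909, 190.0732], dtype=float32), array([256, 135,  10,  56, 372], dtype=int32), (8.4619722366333, 54.976539611816406)) [0.52293782 0.05965559 0.112     ] 0.08643848821301904 9.751889541199088
[(array([0.52920053, 0.10126342, 0.10047163]), [np.float64(0.00121245603184284), np.float64(0.001212456031842996)]), (array([0.51580321, 0.01833927, 0.11628307]), [np.float64(9.042142677786718e-05), np.float64(9.042142677788284e-05)])]
```

Emit:
step_arm([
  [1,-4,0,0,0,0],
  [1,-4,0,0,0,0],
  [0,-4,0,0,0,0],
  [0,-5,0,0,0,0],
  [0,0,-12,0,0,0],
  [0,0,-12,0,0,0],
  [0,0,-12,0,0,0],
  [0,0,-12,0,0,0],
  [0,0,-12,0,0,0],
  [0,0,-12,0,0,0],
  [0,0,-12,0,0,0],
  [0,0,-12,0,0,0],
  [0,0,-12,0,0,0],
  [0,0,-12,0,0,0],
  [0,0,-12,0,0,0],
  [0,0,-12,0,0,0],
  [0,0,-12,0,0,0],
  [0,0,-12,0,0,0],
  [0,0,-12,0,0,0],
  [0,0,0,0,0,0],
], gripper=0.45)

```text
clock: 13.48
position: [0.5177, 0.0586, 0.2187]
ee_rot: [-2.353, -2.079, 0.005]
force: [-0.7, -0.3, -0.7]
width: 0.45
gripper_force: 0.0
```

```bash
python3 - <<'E'
from h import *
o=observe();c=cal("wrist");a=save("wrist","w7");b=save("side","d7")[110:260,190:340]
print(o["position"],o["joints"],o["force"])
for p in ([.5275,.1049,.112],[.5165,.0152,.112],[.522,.06,.112]): print(proj("wrist",p,c))
cv2.imwrite("pics/a8.png",cv2.convertScaleAbs(np.hstack([cv2.resize(a,(400,300)),cv2.resize(b,(400,400))[:300]]),alpha=1.6))
E
```

```text
[0.51771271 0.05858773 0.2187256 ] [ 0.27586434  0.34962871 -0.63643217  1.79293876  0.23231797  1.07849744
 -0.5667992 ] [-0.726941   -0.25507474 -0.71046415]
[259.83676391 135.17036911]
[259.52238106 228.82871202]
[259.71984839 184.12272795]
```

View pics/a8.png

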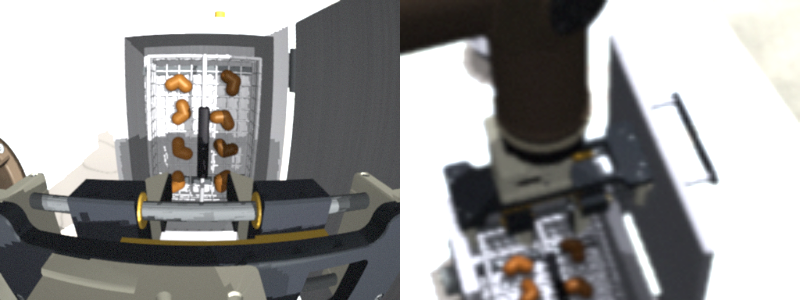

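The left half shows the grip bar between the fingers at column 204, top end at (204,108), about 1 px from prediction. The nuts are clear of the finger paths and the lid still stands. I'll descend slowly and grip.

Emit:
step_arm([
  [2,0,-10,0,0,0],
  [0,0,-10,0,0,0],
  [0,0,-10,0,0,0],
  [0,0,-10,0,0,0],
  [0,0,-10,0,0,0],
  [0,0,-10,0,0,0],
  [0,0,-10,0,0,0],
  [0,0,-10,0,0,0],
  [0,0,-8,0,0,0],
  [0,0,0,0,0,0],
])

```text
clock: 14.42
position: [0.5198, 0.0593, 0.1311]
ee_rot: [-2.353, -2.08, 0.003]
force: [-1.1, 0.1, -0.1]
width: 0.451
gripper_force: 0.0
```

Emit:
step_arm([
  [0,0,-6,0,0,0],
  [0,0,-6,0,0,0],
  [0,0,-6,0,0,0],
  [0,0,-6,0,0,0],
  [0,0,-6,0,0,0],
  [0,0,-6,0,0,0],
  [0,0,0,0,0,0],
  [0,0,0,0,0,0],
])

```text
clock: 15.08
position: [0.5205, 0.0596, 0.0966]
ee_rot: [-2.353, -2.081, 0.001]
force: [-0.2, -0.0, 0.4]
width: 0.45
gripper_force: 0.0
```

Emit:
step_arm([
  [0,0,0,0,0,0],
  [0,0,0,0,0,0],
  [0,0,0,0,0,0],
  [0,0,0,0,0,0],
  [0,0,0,0,0,0],
  [0,0,0,0,0,0],
  [0,0,0,0,0,0],
  [0,0,0,0,0,0],
], gripper=0.1, force=10)

```text
clock: 15.75
position: [0.5211, 0.0596, 0.0972]
ee_rot: [2.354, 2.08, 0.001]
force: [1.1, -0.8, 2.6]
width: 0.154
gripper_force: 10.0
```

Emit:
step_arm([
  [0,0,0,0,0,0],
  [0,0,0,0,0,0],
  [0,0,0,0,0,0],
  [0,0,0,0,0,0],
], gripper=0, force=40)

```text
clock: 16.08
position: [0.5211, 0.0596, 0.0972]
ee_rot: [2.354, 2.08, 0.001]
force: [2.3, -0.8, 3.9]
width: 0.147
gripper_force: 40.0
```

Emit:
step_arm([
  [0,0,2,0,0,0],
  [0,0,3,0,0,0],
  [0,0,4,0,0,0],
  [0,0,5,0,0,0],
  [0,0,5,0,0,0],
  [0,0,5,0,0,0],
  [0,0,5,0,0,0],
  [0,0,5,0,0,0],
  [0,0,3,0,0,0],
  [0,0,2,0,0,0],
  [0,0,0,0,0,0],
])

```text
clock: 17.0
position: [0.521, 0.0596, 0.1364]
ee_rot: [2.354, 2.08, 0.001]
force: [0.3, 0.1, -2.7]
width: 0.145
gripper_force: 39.9
```

```bash
python3 - <<'E'
from h import *
o=observe();print({k:np.round(o[k],3) for k in("position","force","ft_torque","width","gripper_force","joints")})
a=save("wrist","w9");b=save("side","d9")[110:260,190:340]
cv2.imwrite("pics/a9.png",cv2.convertScaleAbs(np.hstack([cv2.resize(a,(400,300)),cv2.resize(b,(400,400))[:300]]),alpha=1.6))
E
```

```text
{'position': array([0.521, 0.06 , 0.136]), 'force': array([ 0.311,  0.088, -2.714]), 'ft_torque': array([-0.023, -0.044,  0.003]), 'width': np.float64(0.145), 'gripper_force': np.float64(39.938), 'joints': array([ 0.235,  0.443, -0.601,  1.891,  0.315,  0.902, -0.642])}
```

View pics/a9.png

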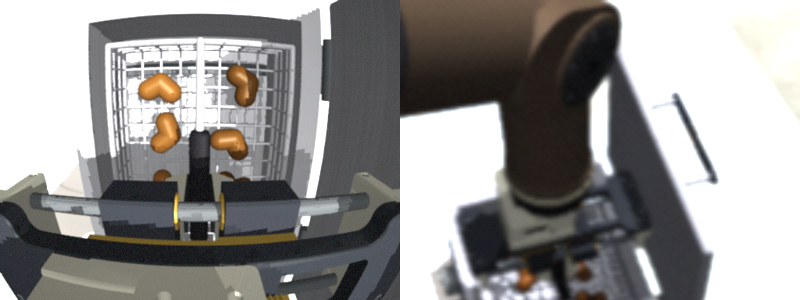

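The basket hangs level, with bar at (200,145) and the nuts lying in place. I'll continue up to the hold height.

Emit:
step_arm([
  [0,0,3,0,0,0],
  [0,0,5,0,0,0],
  [0,0,7,0,0,0],
  [0,0,8,0,0,0],
  [0,0,8,0,0,0],
  [0,0,8,0,0,0],
  [0,0,8,0,0,0],
  [0,0,8,0,0,0],
  [0,0,8,0,0,0],
  [0,0,8,0,0,0],
  [0,0,8,0,0,0],
  [0,0,8,0,0,0],
  [0,0,8,0,0,0],
  [0,0,8,0,0,0],
  [0,0,8,0,0,0],
  [0,0,8,0,0,0],
  [-1,1,8,0,0,0],
  [-1,1,7,0,0,0],
  [0,1,6,0,0,0],
  [0,0,5,0,0,0],
])

```text
clock: 18.77
position: [0.5187, 0.063, 0.2817]
ee_rot: [2.353, 2.081, 0.001]
force: [0.0, 0.4, -3.3]
width: 0.148
gripper_force: 39.9
```

Emit:
step_arm([
  [0,0,1,0,0,0],
  [0,0,0,0,0,0],
  [0,0,0,0,0,0],
  [0,0,0,0,0,0],
  [0,0,0,0,0,0],
  [0,0,0,0,0,0],
])

```text
clock: 19.27
position: [0.5186, 0.0625, 0.2816]
ee_rot: [-2.354, -2.08, 0.001]
force: [0.1, 0.2, -3.8]
width: 0.149
gripper_force: 39.9
```

```bash
python3 - <<'E'
from h import *
o=observe();print({k:np.round(o[k],3) for k in("position","force","ft_torque","width","gripper_force","joints")})
a=save("scene","s10")[70:220,150:350];b=save("side","d10")[110:260,190:340]; c=save("wrist","w10")
z=np.zeros((600,800,3),np.uint8); z[:300,:400]=cv2.resize(a,(400,300)); z[:400,400:]=cv2.resize(b,(400,400)); z[300:,:400]=cv2.resize(c,(400,300))
cv2.imwrite("pics/a10.png",cv2.convertScaleAbs(z,alpha=1.5))
E
```

```text
{'position': array([0.519, 0.063, 0.282]), 'force': array([ 0.069,  0.17 , -3.792]), 'ft_torque': array([-0.063, -0.109, -0.023]), 'width': np.float64(0.149), 'gripper_force': np.float64(39.938), 'joints': array([ 0.288,  0.297, -0.651,  1.698,  0.19 ,  1.212, -0.533])}
```

View pics/a10.png

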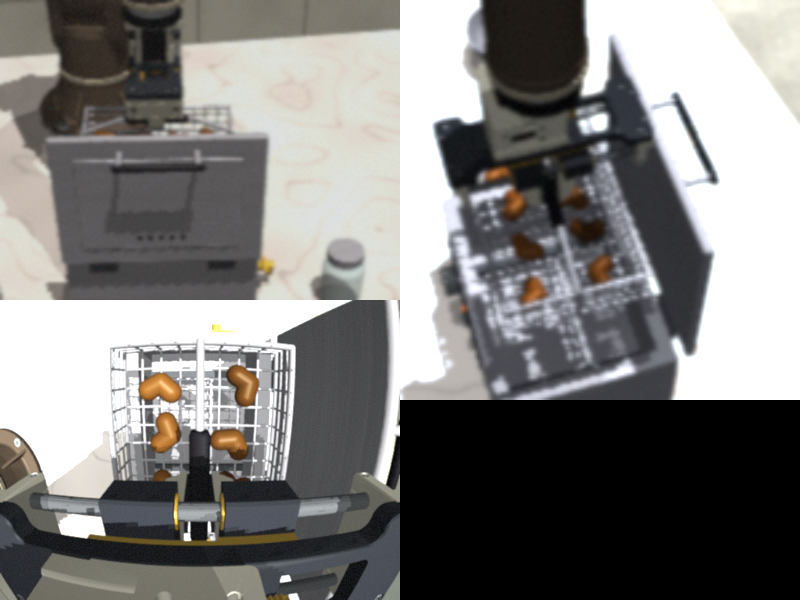

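The basket hangs level over the well with all nuts in place, and the lid handle sits at (677,95)–(716,182) in the side view, unmoved. Now the hold.

Emit:
step_arm([
  [0,0,0,0,0,0],
  [0,0,0,0,0,0],
  [0,0,0,0,0,0],
  [0,0,0,0,0,0],
  [0,0,0,0,0,0],
  [0,0,0,0,0,0],
  [0,0,0,0,0,0],
  [0,0,0,0,0,0],
  [0,0,0,0,0,0],
  [0,0,0,0,0,0],
  [0,0,0,0,0,0],
  [0,0,0,0,0,0],
  [0,0,0,0,0,0],
  [0,0,0,0,0,0],
  [0,0,0,0,0,0],
  [0,0,0,0,0,0],
  [0,0,0,0,0,0],
  [0,0,0,0,0,0],
  [0,0,0,0,0,0],
  [0,0,0,0,0,0],
])

```text
clock: 21.08
position: [0.5188, 0.0626, 0.2819]
ee_rot: [2.354, 2.081, 0.0]
force: [-0.0, -0.2, -4.2]
width: 0.147
gripper_force: 39.9
```

Emit:
step_arm([
  [0,0,0,0,0,0],
  [0,0,0,0,0,0],
  [0,0,0,0,0,0],
  [0,0,0,0,0,0],
  [0,0,0,0,0,0],
  [0,0,0,0,0,0],
  [0,0,0,0,0,0],
  [0,0,0,0,0,0],
  [0,0,0,0,0,0],
  [0,0,0,0,0,0],
  [0,0,0,0,0,0],
  [0,0,0,0,0,0],
  [0,0,0,0,0,0],
  [0,0,0,0,0,0],
  [0,0,0,0,0,0],
  [0,0,0,0,0,0],
  [0,0,0,0,0,0],
  [0,0,0,0,0,0],
  [0,0,0,0,0,0],
  [0,0,0,0,0,0],
])

```text
clock: 22.75
position: [0.5187, 0.0626, 0.2819]
ee_rot: [2.354, 2.081, -0.0]
force: [-0.5, -0.1, -2.9]
width: 0.149
gripper_force: 39.9
```

Emit:
step_arm([
  [0,0,0,0,0,0],
  [0,0,0,0,0,0],
  [0,0,0,0,0,0],
  [0,0,0,0,0,0],
  [0,0,0,0,0,0],
  [0,0,0,0,0,0],
  [0,0,0,0,0,0],
  [0,0,0,0,0,0],
  [0,0,0,0,0,0],
  [0,0,0,0,0,0],
  [0,0,0,0,0,0],
  [0,0,0,0,0,0],
  [0,0,0,0,0,0],
  [0,0,0,0,0,0],
  [0,0,0,0,0,0],
  [0,0,0,0,0,0],
  [0,0,0,0,0,0],
  [0,0,0,0,0,0],
  [0,0,0,0,0,0],
  [0,0,0,0,0,0],
])

```text
clock: 24.42
position: [0.5188, 0.0626, 0.282]
ee_rot: [2.354, 2.081, 0.0]
force: [-0.4, 0.2, -4.5]
width: 0.143
gripper_force: 39.9
```

Emit:
step_arm([
  [0,0,0,0,0,0],
  [0,0,0,0,0,0],
  [0,0,0,0,0,0],
  [0,0,0,0,0,0],
  [0,0,0,0,0,0],
  [0,0,0,0,0,0],
  [0,0,0,0,0,0],
  [0,0,0,0,0,0],
  [0,0,0,0,0,0],
  [0,0,0,0,0,0],
  [0,0,0,0,0,0],
  [0,0,0,0,0,0],
  [0,0,0,0,0,0],
  [0,0,0,0,0,0],
  [0,0,0,0,0,0],
  [0,0,0,0,0,0],
  [0,0,0,0,0,0],
  [0,0,0,0,0,0],
  [0,0,0,0,0,0],
  [0,0,0,0,0,0],
])

```text
clock: 26.08
position: [0.5188, 0.0626, 0.2819]
ee_rot: [2.354, 2.081, 0.0]
force: [1.2, 0.2, -3.4]
width: 0.149
gripper_force: 39.9
```

```bash
python3 - <<'E'
from h import *
a=cams.get_image("wrist")[:,:,::-1].astype(int);b=cv2.imread("pics/w10.png").astype(int)
o=observe();print("diff",abs(a-b)[:200].mean(),o["clock"],o["position"],o["width"])
if abs(a-b)[:200].mean()<6: print(job.sign_off())
E
```

```text
diff 1.6209928385416668 26.1333 [0.51874451 0.06260152 0.2819249 ] 0.14810176303581832
the job is handed in; nothing more can be done
None
```

The job is handed in at 26 s: the lid stands upright (measured 1.57–1.58 rad), and the basket, nuts still in it, was held level over the well about 10 cm above the rim for over 6 s and is still held there.

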